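# Set a glass slab to the scribed line and clamp it for scoring

### The arm

A 6-joint arm with a two-finger parallel gripper is mounted at the origin on the work surface. World frame = base frame: x ahead of the robot, y to its left, z up, the work surface at z = 0. Lengths are in m, angles in degrees, forces in N, time in s.
With the tool pointing down it reaches from about 0.35 to 0.875 m from the base axis. Payload 4.2 kg.
Tool frame: the origin (TCP) lies midway between the tips of the shut fingers; the grasp point (between the pads) lies 19 mm behind it; z points along the fingers, y is the direction in which the jaws open and shut (so a half turn about z gives the same grasp; the last joint's range is limited). The gripper opens to 87 mm and grips with 3 to 60 N. Pads are 19 mm wide; open, the fingers measure 117 mm over their backs; the gripper's body (75 mm by 190 mm) begins 51 mm behind the grasp point.
Start: joints at [87.869, 22.042, 0.453, 0, -68.411, -14.817], TCP at [0.182, 0.598, 0.223] pointing down, gripper open.
Joint ranges: [-179.83, 179.83], [-69.29, 118.12], [-61.27, 80.66], [-181.25, 117.63], [-171.15, -9.14], [-177.46, 177.46]. Speed limits (degrees/s): [159.86, 159.86, 180, 180, 180, 180].

### API

Orientations are given as a 3x3 rotation matrix whose columns are the frame's x, y, z axes.
In Python, from station import r gives the robot as it stands.
- The arm moves only by the tool carry_out, never from a script. Its argument "steps" is a list of rows, each a list of 2 entries, a list of its own where there are three numbers: the shift along the tool's x, y, z in cm, then the turn about the tool's z in degrees. In form: [[[x, y, z], twist], ...]. A call has 1 to 20 rows; each row is the pose to reach, as a shift and turn from the pose measured when the call began, along the tool's axes at that moment; what a row does not reach only later rows make up. A row lasts 1/10 s, in which the tool goes at most 50 mm and 8.59 degrees, less where a joint would pass 70% of its speed; a pose out of reach is approached as far as the arm can. A call with a gripper value outside its range is refused whole. "gripper" is the gripper's target within -1 to 1 (fully open at 1, half-way at 0, shut at -1), set as the call begins (left out, the last holds). The fingers move at their own pace and stop on an object; the grip force is fixed at half the most. Time passes only in rows, so rows that repeat a pose let the fingers close. It gives the time, the measured TCP pose, the force and the opening at its end, in the units of the state.
- r.sense(): the state, without advancing time (a new reading comes with each control period).
- r.capture(name): name is "scene" or "top"; returns the picture (480x640x3 uint8, red, green, blue); there is no depth.
- r.calibration(name): a dict with "camera_matrix" (3x3 intrinsics, pixels), "world_from_camera" (4x4, takes a point from camera to world coordinates). Camera axes: x right, y up, looking along -z (the intrinsics and any distortion apply to the point x, -y, -z); pixel columns grow to the right and rows downward; lengths in m; the calibration is good to about 2 mm. A picture is of the moment at which its call begins. calibration takes no time and is no camera call.
- r.finish_job(): hands the job in, once; it reports no verdict.
Trained networks look in the newest picture that a camera, given by its name, has taken for a name from the list of things; names that differ only in an ending like _2 or _b are one class to them, and where a whole thing is asked for, a point or a joint stands for the part that bears it (a point fixed in the world has none). Each returns a list of dicts, best first, with "confidence" (0 to 1); they miss things now and then, are a little off and sometimes report something else, mostly with a low value. They report only what shows in the picture. A call takes as long as a camera call. They do not tell look-alikes from the thing itself.
- r.cut_out(camera, target): "pixels" (480x640 bool, what is visible of it).
- r.place_of(camera, target): "centre" ([x, y, z] in m, in world coordinates, good to about 4 mm: a listed point, or the origin of a listed thing).
The state is a dict: "time_s": time; "joints": joint angles; "joint_velocities": joint speeds; "effort": joint torques, N m; "tcp_pos": TCP position; "ee_rot": TCP orientation; "wrist_force": force on the tool from outside, world axes, zero at the start; "moment": the same for the moment, N m; "gripper_width": opening from 0.0 (shut) to 1.0 (fully open).
Only numpy, scipy, OpenCV 4.12 (cv2) and the standard library are available. Lean on these libraries where they do the work, as an engineer would, in place of code of your own. Each camera call takes 0.05 s, during which the arm holds its last target. There are 200 camera calls.

### The job

Without lifting the glass slab, first push it square against the fence's sprung lip and press it there gently but firmly for a moment; then slide it along the fence until its leading edge lies on the scribed line, not running past it, and still pressing lightly on the lip. Finally press the hold-down onto the glass, gently but firmly for a moment, and leave it down, with the slab still against the lip and on the line; the glass is brittle and the other things on the bench stay where they are.

Things in the scene. Friction and masses are not known exactly. Their poses are not given: they have to be found in the camera images.
- board: Plywood scoring board lying fixed on the bench, 250 (its x) x 420 (its y) x 15 mm thick. Origin: centre of its underside; x points from its near side to its fence side (roughly away from the robot), y along the fence (roughly to the robot's left), z up. Its flat top is 15 mm above the origin.
- fence: Adjustable fence along the board's far side: an aluminium rail faced with a sprung black lip, 390 mm long, parallel to board y, 14 mm tall. The rail is clamped firmly, elsewhere each time: the lip's face lies between board x = +40 and +70 mm, not measured, to be found by feel. The lip yields 1 mm per 1.5 N up to 4 mm, then is hard. Origin: on the board's top at board x = +40, y = 0 (a fixed point).
- gauge: Thin bright metal strip (50 mm wide along y) set flush in the board's top, with one black scribed line 2 mm wide across its middle, square to the fence. It is no obstacle: things slide over it. Origin: on the line, level with the board's top; the line runs along the strip's x axis (parallel to the board's x), y as the board's.
- slab: Greenish glass slab lying on the board, 90 (its x) x 150 (its y) x 10 mm, about 0.34 kg. Origin: centre of its underside. It starts 20 to 75 mm clear of the fence, up to 0.12 rad askew, well short of the line on its -y side. It slides on the board with 2 to 6 N. Brittle: more than 25 N from the robot, the fence or the hold-down spoils it.
- slab_lead (a point): Middle of the slab's leading edge (its +y short edge), at the underside, 75 mm from the slab's origin.
- holddown: Small steel arm reaching from a hinge behind the fence towards the robot (its -x), a sprung rubber pad (18 mm across) under its free end, 85 mm from the hinge. Origin on the hinge axis (its y), at board x = +101, y = +45, z = +25 mm. Starts raised 0.65 to 0.95 rad; level, the pad just touches the glass; pressed on, the pad yields about 1 mm per 2 N, up to 7 mm. Stiff hinge, stays anywhere; about 2 N at the pad moves it.
- holddown_top (a point): Centre of the top face of the hold-down's round steel button (34 mm across), right over the pad: 85 mm from the hinge axis along the arm and 25 mm off it, square to the arm. The pad's underside is 25 mm below it, level with the hinge axis. Pressing here lowers the arm.
- jar: Bystander: small amber jar, 32 mm across, 45 mm tall, standing on the board beyond the line; origin at the centre of its underside.
- offcut: Bystander: small glass strip 50 x 22 x 8 mm lying on the board's near edge; origin at the centre of its underside.
- brush: Bystander: brush lying on the bench.
- driver: Bystander: screwdriver lying on the bench.
- paddle: Bystander: graphite paddle with a round wooden handle, about 200 mm long, lying on the bench.
- frit1: Bystander: jar, 56 mm across, 80 mm tall.
- frit2: Bystander: second jar, 56 mm across, 80 mm tall.
- weight: Bystander: brass weight with a knob, 44 mm across, 54 mm tall.
There are look-alikes about, which are no part of the job. Several things have the shape of the slab; the one meant has the colours described above.

How it is judged:
By the outcome, as a careful person would: the job done as asked, in the order asked, and still so for the second after the job is handed in, with the robot touching nothing.
It also fails if it takes over 72 s, if anything falls off the work surface, if the arm or the gripper's body presses on something with over 40 N, if the wrist force passes 120 N, or if a joint passes its speed limit or range.

## Working session

There is one attempt and no reset: what is moved stays moved. The work goes in short steps, Python scripts to look and compute and a tool call to move; the robot and the scene stay as the last step left them, time stands still between calls to the robot, and variables do not carry over. Pictures are saved under pics/ and viewed, about 8 in all and at most 12, crops included, and the job is handed in when it is done.

Besides the shell and the picture viewer there is one more tool, called as name(argument=value, ...), one argument or row to a line, values as JSON. carry_out: Moves the arm, as the interface text tells. Its arguments: {"type":"object","properties":{"steps":{"type":"array","items":{"type":"array"}},"gripper":{"type":"number"}},"required":["steps"]}

```bash
mkdir -p pics; ls; cat > h.py <<'E'
import numpy as np, cv2
from station import r
def save(cam,name,crop=None,scale=1):
    im=r.capture(cam)[:,:,::-1]
    if crop: x0,y0,x1,y1=crop; im=im[y0:y1,x0:x1]
    if scale!=1: im=cv2.resize(im,None,fx=scale,fy=scale,interpolation=cv2.INTER_CUBIC)
    cv2.imwrite('pics/'+name,im)
def proj(cam,p):
    c=r.calibration(cam);T=np.linalg.inv(np.array(c['world_from_camera']));K=np.array(c['camera_matrix'])
    p=np.atleast_2d(p);q=p@T[:3,:3].T+T[:3,3];q=q*[1,-1,-1];u=q@K.T
    return u[:,:2]/u[:,2:]
def ray(cam,uv,z):
    c=r.calibration(cam);T=np.array(c['world_from_camera']);K=np.array(c['camera_matrix'])
    uv=np.atleast_2d(uv);d=np.c_[uv,np.ones(len(uv))]@np.linalg.inv(K).T*[1,-1,-1]@T[:3,:3].T
    o=T[:3,3];return o+d*((z-o[2])/d[:,2])[:,None]
E
python3 - <<'E'
from h import *
s=r.sense();print({k:np.round(v,3).tolist() for k,v in s.items()})
a=r.capture('scene');b=r.capture('top')
cv2.imwrite('pics/a.png',a[:,:,::-1]);cv2.imwrite('pics/b.png',b[:,:,::-1])
for cam in('top','scene'):
  print(cam,r.calibration(cam).keys())
  for t in('board','fence','gauge','slab','slab_lead','holddown','holddown_top','jar','offcut'):
    print(t,[(round(d['confidence'],2),np.round(d['centre'],4).tolist()) for d in r.place_of(cam,t)][:4])
E
```

```text
pics
{'time_s': 0.0, 'joints': [87.869, 22.091, 0.378, -0.031, -68.412, -14.817], 'joint_velocities': [-0.039, 0.02, -0.039, -0.044, 0.022, 0.002], 'effort': [0.001, -39.067, 18.74, 4.22, 0.011, -0.0], 'tcp_pos': [0.182, 0.597, 0.221], 'ee_rot': [[0.957, -0.292, -0.001], [-0.292, -0.957, -0.002], [0.0, 0.002, -1.0]], 'wrist_force': [-0.535, 0.947, -0.026], 'moment': [0.017, 0.014, -0.023], 'gripper_width': 1.0}
top dict_keys(['camera_matrix', 'world_from_camera'])
board [(0.62, [0.5754, -0.0463, 0.0045])]
fence [(0.69, [0.6121, -0.0422, 0.0175]), (0.25, [0.5674, 0.1197, 0.016])]
gauge [(0.57, [0.5717, 0.0248, 0.0144])]
slab [(0.66, [0.5388, -0.1232, 0.0153]), (0.62, [0.2852, 0.2058, 0.0017])]
slab_lead [(0.9, [0.3585, -0.2541, -0.0015]), (0.89, [0.2796, 0.1256, 0.0021]), (0.77, [0.5216, -0.0491, 0.0155])]
holddown [(0.62, [0.672, 0.0121, 0.0264])]
holddown_top [(0.67, [0.6258, 0.0035, 0.0989])]
jar [(0.65, [0.5679, 0.1222, 0.0173]), (0.62, [0.6132, -0.0402, 0.0155]), (0.27, [0.5205, -0.0475, 0.0149])]
offcut [(0.72, [0.46, 0.0121, 0.012]), (0.25, [0.5003, 0.3632, -0.0012])]
scene dict_keys(['camera_matrix', 'world_from_camera'])
board [(0.74, [0.5729, -0.0415, -0.0001])]
fence [(0.83, [0.6136, -0.0422, 0.0137])]
gauge [(0.87, [0.5685, 0.0249, 0.018]), (0.58, [0.557, -0.4377, -0.0032])]
slab [(0.95, [0.2784, -0.2721, 0.0036]), (0.94, [0.5395, -0.1205, 0.0089]), (0.87, [0.2895, 0.1999, -0.0017])]
slab_lead [(0.81, [0.5215, -0.0479, 0.0125]), (0.63, [0.357, -0.2548, -0.0001]), (0.62, [0.2795, 0.1284, 0.0017]), (0.61, [0.4175, -0.3989, 0.0044])]
holddown [(0.72, [0.6194, 0.4328, 0.0045]), (0.58, [0.6689, 0.0098, 0.0261]), (0.58, [0.7003, 0.3586, 0.0031])]
holddown_top [(0.66, [0.6216, 0.0098, 0.1017])]
jar [(0.73, [0.5672, 0.121, 0.0138]), (0.59, [0.4177, -0.4001, 0.0048])]
offcut [(0.62, [0.4576, 0.0135, 0.0146])]
```

View pics/a.png

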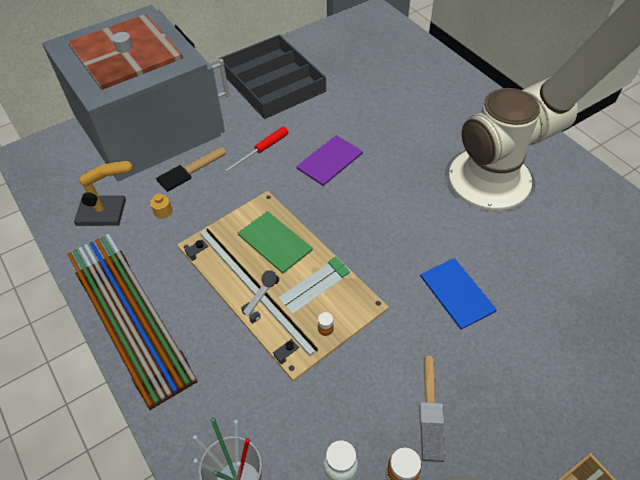

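View pics/b.png

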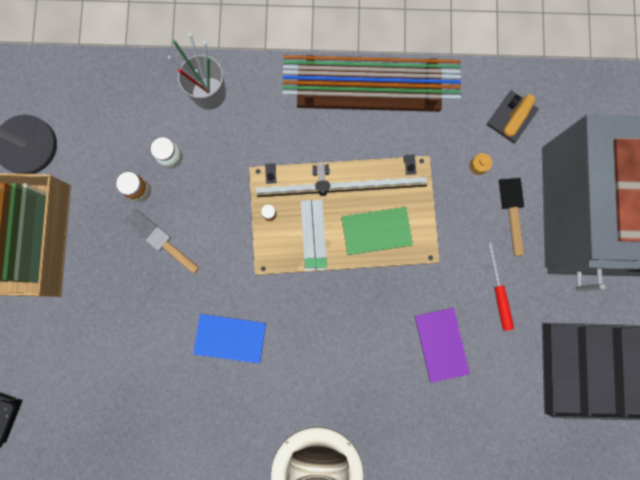

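The scene view shows the board with the green slab at (275,240), the gauge at about (315,285), the raised hold-down at about (262,290) and the jar at (325,323). In the top view the slab is at (377,230), the scribed line is near x=314, and the lip runs along row ~190. The purple and blue slabs are look-alikes. Next I'll refine the board, slab and line geometry.

```bash
cat >> h.py <<'E'
def mask(cam,t,near):
    best=None
    for d in r.cut_out(cam,t):
        m=np.array(d['pixels']).astype(np.uint8)
        if m.sum()<20: continue
        v,u=np.nonzero(m);e=np.hypot(u.mean()-near[0],v.mean()-near[1])
        if best is None or e<best[0]: best=(e,m)
    return best
def slabfit(cam,im=None):
    """fit green slab top face rectangle in world: returns centre, yaw, corners"""
    im=r.capture(cam) if im is None else im
    hsv=cv2.cvtColor(np.ascontiguousarray(im),cv2.COLOR_RGB2HSV)
    m=cv2.inRange(hsv,(50,90,40),(80,255,255))
    n,l,st,c=cv2.connectedComponentsWithStats(m)
    p=proj(cam,[0.55,-0.09,0.025])[0]
    i=1+np.argmin([np.hypot(*(c[k]-p)) if st[k,4]>400 else 1e9 for k in range(1,n)])
    cs=max(cv2.findContours((l==i).astype(np.uint8),0,1)[0],key=len)[:,0,:]
    w=ray(cam,cs.astype(float),0.025)[:,:2]
    rect=cv2.minAreaRect((w*1000).astype(np.float32))
    return rect,w
E
python3 - <<'E'
from h import *
for cam in('top','scene'):
    im=r.capture(cam)
    print(cam,'cam pos',np.round(np.array(r.calibration(cam)['world_from_camera'])[:3,3],3))
    rect,w=slabfit(cam,im);print('slab',rect,np.round(cv2.boxPoints(rect)).tolist())
    for t,c,z in(('board',(.573,-.043,.015),.015),('gauge',(.57,.025,.015),.015),('fence',(.62,-.042,.015),.029),('offcut',(.459,.012,.015),.023)):
        b=mask(cam,t,proj(cam,c)[0])
        if b is None: print(t,None);continue
        cs=max(cv2.findContours(b[1],0,1)[0],key=len)[:,0,:]
        rr=cv2.minAreaRect((ray(cam,cs.astype(float),z)[:,:2]*1000).astype(np.float32))
        print(t,round(b[0],1),np.round(rr[0],1),np.round(rr[1],1),round(rr[2],2))
save('top','c.png',(240,150,450,280),3.8)
save('scene','d.png',(170,180,400,390),2.8)
E
```

```text
top cam pos [0.356 0.005 1.254]
slab ((536.4210815429688, -121.61058807373047), (84.6538314819336, 144.26531982421875), 10.158171653747559) [[482.0, -58.0], [507.0, -200.0], [591.0, -185.0], [565.0, -43.0]]
board 4.6 [576.7 -44.8] [255.6 419.3] 5.3
gauge 15.5 [538.8  22.9] [137.   51.4] 4.18
fence 11.8 [ 642.2 -120.8] [ 22.5 225.3] 5.24
offcut 1.7 [459.8  15.6] [20.3 49.5] 1.54
scene cam pos [0.891 0.609 1.069]
slab ((538.744384765625, -118.68753051757812), (91.05596923828125, 152.65554809570312), 10.233540534973145) [[480.0, -52.0], [508.0, -202.0], [597.0, -186.0], [570.0, -35.0]]
board 13.9 [576.1 -43. ] [256.8 430. ] 5.63
gauge 13.9 [537.   22.4] [134.6  52.9] 5.35
fence 12.0 [ 667.6 -125.7] [ 75.3 209.6] 7.36
offcut 0.4 [462.1  16.7] [51.4 23.5] 89.03
```

View pics/c.png

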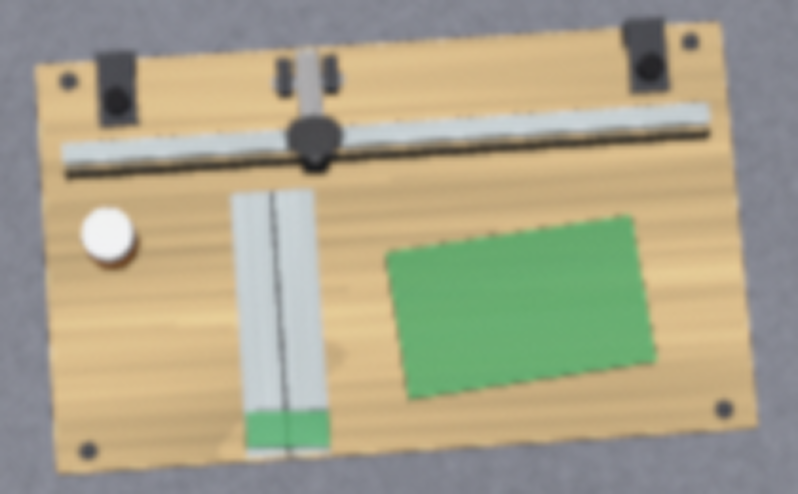

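View pics/d.png

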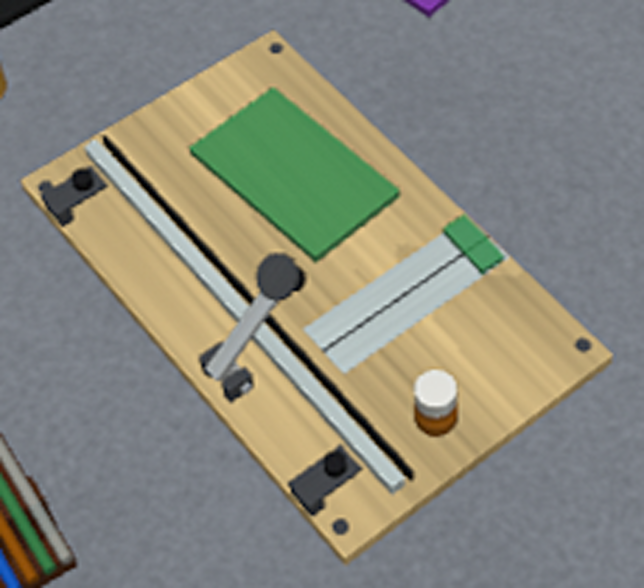

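The crops show the board corners, the scribed line from (271,190) to (289,452) in c.png, and the lip's near edge from (66,178) to (708,136). Converting these to world coordinates.

```bash
python3 - <<'E'
from h import *
def W(cam,p,z):
    p=np.array(p,float); 
    uv=(p+.5)/3.8-.5+[240,150] if cam=='top' else (p+.5)/2.8-.5+[170,180]
    return np.round(ray(cam,uv,z)[:,:2]*1000,1)
D={'top':[[(36,65),(722,23),(758,425),(57,472)],[(271,190),(289,452)],[(66,179),(708,137)]],
'scene':[[(346,560),(22,183),(275,32),(611,357)],[(325,350),(488,240)],[(410,478),(106,137)]]}
for cam,(b,l,f) in D.items():
    B=W(cam,b,.015);print(cam,'board',B.tolist(),'centre',B.mean(0))
    e=[B[0]-B[1],B[3]-B[2],B[0]-B[3],B[1]-B[2]];print('yaw',[np.degrees(np.arctan2(-v[0],v[1])) for v in e[:2]],[np.degrees(np.arctan2(v[1],v[0])) for v in e[2:]])
    L=W(cam,l,.015);d=L[0]-L[1];print('line',L.tolist(),np.degrees(np.arctan2(d[1],d[0])))
    for z in(.015,.029):
        F=W(cam,f,z);d=F[0]-F[1];print('lip',z,F.tolist(),np.degrees(np.arctan2(-d[0],d[1])))
E
```

```text
top board [[678.4, 174.2], [716.4, -243.6], [470.4, -265.4], [431.2, 151.1]] centre [574.1   -45.925]
yaw [np.float64(5.196901857774839), np.float64(5.376705428050739)] [np.float64(5.338592582150516), np.float64(5.0642019038251265)]
line [[604.9, 29.0], [446.8, 13.7]] 5.527540151656174
lip 0.015 [[608.3, 153.1], [645.0, -235.2]] 5.399245817217424
lip 0.029 [[605.4, 151.4], [641.7, -232.5]] 5.401592497008179
scene board [[679.9, 177.5], [718.0, -238.0], [470.7, -261.0], [434.2, 153.8]] centre [575.7   -41.925]
yaw [np.float64(5.239185398706765), np.float64(5.028744620246472)] [np.float64(5.509653387384956), np.float64(5.31347730683291)]
line [[603.2, 29.1], [447.4, 17.1]] 4.404329756618093
lip 0.015 [[610.0, 151.3], [641.6, -241.4]] 4.600595540743189
lip 0.029 [[613.7, 157.3], [644.9, -230.1]] 4.604487156981511
```

carry_out(
  steps=[
    [[48.5, 60.8, 0], -22.2],
    [[48.5, 60.8, 0], -22.2],
    [[48.5, 60.8, 0], -22.2],
    [[48.5, 60.8, 0], -22.2],
    [[48.5, 60.8, 0], -22.2],
    [[48.5, 60.8, 0], -22.2],
    [[48.5, 60.8, 0], -22.2],
    [[48.5, 60.8, 0], -22.2],
    [[48.5, 60.8, 0], -22.2],
    [[48.5, 60.8, 0], -22.2],
    [[48.5, 60.8, 0], -22.2],
    [[48.5, 60.8, 0], -22.2],
    [[48.5, 60.8, 0], -22.2],
    [[48.5, 60.8, 0], -22.2],
    [[48.5, 60.8, 0], -22.2],
    [[48.5, 60.8, 0], -22.2],
    [[48.5, 60.8, 0], -22.2],
    [[48.5, 60.8, 0], -22.2],
  ],
  gripper=1,
)

```text
time_s: 3.4
tcp_pos: [0.4686, -0.1257, 0.2223]
ee_rot: [[0.996, 0.09, -0.001], [0.09, -0.996, 0.0], [-0.001, -0.0, -1.0]]
wrist_force: [-0.4, 0.5, 0.3]
gripper_width: 1.001
```

```bash
cat >> h.py <<'E'
PSI=np.radians(5.25);EX=np.array([np.cos(PSI),np.sin(PSI)]);EY=np.array([-EX[1],EX[0]]);BC=np.array([.575,-.044])
def tb(p): d=np.array(p)[:2]-BC; return np.array([d@EX,d@EY])*1000
def goto(bx,by,z,rel=0):
    "shift (cm, tool axes) and twist to reach board-frame target (mm), tool-x at rel deg from board x"
    s=r.sense();R=np.array(s['ee_rot']);w=np.append(BC+bx/1000*EX+by/1000*EY,z/1000)
    d=R.T@(w-s['tcp_pos'])*100
    yaw=np.degrees(np.arctan2(R[1,0],R[0,0]))
    tw=(-(np.degrees(PSI)+rel-yaw)+180)%360-180
    print('shift cm',np.round(d,2),'twist',round(tw,2))
def st():
    s=r.sense();R=np.array(s['ee_rot']);f=np.array(s['wrist_force'])
    print('t',round(s['time_s'],2),'board mm',np.round(tb(s['tcp_pos']),1),'z',round(s['tcp_pos'][2]*1000,1),'Fb',np.round([f[:2]@EX,f[:2]@EY,f[2]],2),'yaw rel',round(np.degrees(np.arctan2(R[1,0],R[0,0])-PSI),2),'M',np.round(s['moment'],2),'w',round(s['gripper_width'],2))
E
python3 -c "
from h import *
st();goto(-114,-72,20)"
```

```text
t 3.4 board mm [-113.4  -71.6] z 222.3 Fb [-0.33  0.53  0.31] yaw rel -0.1 M [0.01 0.04 0.02] w 1.0
shift cm [-0.05  0.05 20.23] twist -0.1
```

carry_out(
  steps=[
    [[0, 0, 5], 0],
    [[0, 0, 10], 0],
    [[0, 0, 14], 0],
    [[0, 0, 17], 0],
    [[0, 0, 19], 0],
    [[0, 0, 19.8], 0],
    [[0, 0, 20.2], 0],
    [[0, 0, 20.2], 0],
    [[0, 0, 20.2], 0],
  ],
)

```text
time_s: 4.3
tcp_pos: [0.4694, -0.1253, 0.0214]
ee_rot: [[0.996, 0.09, 0.002], [0.09, -0.996, 0.0], [0.002, -0.0, -1.0]]
wrist_force: [0.2, 0.7, -0.2]
gripper_width: 1.003
```

```bash
python3 -c "
from h import *
st()"
```

```text
t 4.3 board mm [-112.6  -71.3] z 21.4 Fb [ 0.26  0.72 -0.17] yaw rel -0.06 M [ 0.   -0.01 -0.01] w 1.0
```

carry_out(
  steps=[
    [[0.3, 0, 0.1], 0],
    [[0.6, 0, 0.1], 0],
    [[0.8, 0, 0.1], 0],
    [[1.0, 0, 0.1], 0],
    [[1.2, 0, 0.1], 0],
    [[1.4, 0, 0.1], 0],
    [[1.6, 0, 0.1], 0],
    [[1.8, 0, 0.1], 0],
    [[2.0, 0, 0.1], 0],
    [[2.2, 0, 0.1], 0],
    [[2.5, 0, 0.1], 0],
    [[2.8, 0, 0.1], 0],
    [[3.1, 0, 0.1], 0],
    [[3.4, 0, 0.1], 0],
    [[3.7, 0, 0.1], 0],
    [[4.0, 0, 0.1], 0],
    [[4.3, 0, 0.1], 0],
    [[4.5, 0, 0.1], 0],
    [[4.6, 0, 0.1], 0],
    [[4.7, 0, 0.1], 0],
  ],
)

```text
time_s: 6.3
tcp_pos: [0.5161, -0.1211, 0.0205]
ee_rot: [[0.996, 0.09, 0.001], [0.09, -0.996, 0.0], [0.001, -0.0, -1.0]]
wrist_force: [-1.7, -0.2, -0.3]
gripper_width: 1.004
```

```bash
python3 -c "
from h import *
st()
rect,w=slabfit('scene');print(rect,'board',tb(np.array(rect[0])/1000))"
```

```text
t 6.3 board mm [-65.7 -71.4] z 20.5 Fb [-1.7   0.   -0.31] yaw rel -0.07 M [-0.06  0.67 -0.03] w 1.0
((572.5452270507812, -119.21710205078125), (91.88905334472656, 153.3782196044922), 5.145411491394043) board [ -9.32696159 -74.67694516]
```

carry_out(
  steps=[
    [[0.2, 0, 0], 0],
    [[0.4, 0, 0], 0],
    [[0.6, 0, 0], 0],
    [[0.8, 0, 0], 0],
    [[0.95, 0, 0], 0],
    [[1.1, 0, 0], 0],
    [[1.2, 0, 0], 0],
    [[1.3, 0, 0], 0],
    [[1.35, 0, 0], 0],
  ],
)

```text
time_s: 7.25
tcp_pos: [0.5299, -0.1198, 0.0206]
ee_rot: [[0.996, 0.09, 0.002], [0.09, -0.996, 0.0], [0.002, -0.0, -1.0]]
wrist_force: [-2.2, 0.3, -1.4]
gripper_width: 1.001
```

```bash
python3 -c "
from h import *
st()"
```

```text
t 7.25 board mm [-51.9 -71.4] z 20.6 Fb [-2.12  0.53 -1.43] yaw rel -0.06 M [-0.06  0.63  0.03] w 1.0
```

carry_out(
  steps=[
    [[0.05, 0, 0], 0],
    [[0.1, 0, 0], 0],
    [[0.15, 0, 0], 0],
    [[0.2, 0, 0], 0],
    [[0.25, 0, 0], 0],
    [[0.3, 0, 0], 0],
  ],
)

```text
time_s: 7.85
tcp_pos: [0.5322, -0.1197, 0.0205]
ee_rot: [[0.996, 0.09, 0.0], [0.09, -0.996, 0.0], [0.0, -0.0, -1.0]]
wrist_force: [-3.7, -0.0, 2.0]
gripper_width: 0.996
```

```bash
python3 -c "
from h import *
st()"
```

```text
t 7.85 board mm [-49.5 -71.4] z 20.5 Fb [-3.68  0.29  2.04] yaw rel -0.07 M [-0.16  1.12  0.03] w 1.0
```

carry_out(
  steps=[
    [[0.05, 0, 0], 0],
    [[0.1, 0, 0], 0],
    [[0.15, 0, 0], 0],
    [[0.2, 0, 0], 0],
    [[0.2, 0, 0], 0],
  ],
)

```text
time_s: 8.35
tcp_pos: [0.533, -0.1197, 0.0205]
ee_rot: [[0.996, 0.09, -0.002], [0.09, -0.996, -0.0], [-0.002, -0.0, -1.0]]
wrist_force: [-6.7, -0.1, 3.3]
gripper_width: 1.001
```

```bash
python3 -c "
from h import *
st()"
```

```text
t 8.35 board mm [-48.8 -71.5] z 20.5 Fb [-6.71  0.52  3.33] yaw rel -0.06 M [-0.18  1.71  0.07] w 1.0
```

carry_out(
  steps=[
    [[0.1, 0, 0], 0],
    [[0.2, 0, 0], 0],
    [[0.25, 0, 0], 0],
    [[0.3, 0, 0], 0],
    [[0.3, 0, 0], 0],
    [[0.3, 0, 0], 0],
    [[0.3, 0, 0], 0],
  ],
)

```text
time_s: 9.05
tcp_pos: [0.5335, -0.1196, 0.0204]
ee_rot: [[0.996, 0.09, -0.007], [0.09, -0.996, -0.0], [-0.007, -0.0, -1.0]]
wrist_force: [-8.1, -1.4, 4.9]
gripper_width: 1.001
```

```bash
python3 -c "
from h import *
st()"
```

```text
t 9.05 board mm [-48.2 -71.5] z 20.4 Fb [-8.21 -0.69  4.93] yaw rel -0.06 M [-0.1   2.36  0.1 ] w 1.0
```

carry_out(
  steps=[
    [[0.2, 0, 0], 0],
    [[0.35, 0, 0], 0],
    [[0.45, 0, 0], 0],
    [[0.45, 0, 0], 0],
    [[0.45, 0, 0], 0],
    [[0.45, 0, 0], 0],
    [[0.45, 0, 0], 0],
    [[0.45, 0, 0], 0],
    [[0.45, 0, 0], 0],
    [[0.45, 0, 0], 0],
  ],
)

```text
time_s: 10.05
tcp_pos: [0.5343, -0.1196, 0.0203]
ee_rot: [[0.996, 0.09, -0.015], [0.09, -0.996, -0.001], [-0.015, -0.001, -1.0]]
wrist_force: [-10.2, -0.6, 8.1]
gripper_width: 1.0
```

```bash
python3 -c "
from h import *
st()"
```

```text
t 10.05 board mm [-47.4 -71.6] z 20.3 Fb [-10.21   0.33   8.07] yaw rel -0.08 M [0.02 2.92 0.15] w 1.0
```

carry_out(
  steps=[
    [[-0.3, 0, 0], 0],
    [[-1.0, 0, 0], 0],
    [[-2.0, 0, 0], 0],
    [[-2.0, 0, -2], 0],
    [[-2.0, 0, -3.5], 0],
    [[-1.0, 1.5, -3.5], -8],
    [[0, 3, -3.5], -16],
    [[1.0, 4.5, -3.5], -24],
    [[1.4, 5.3, -3.5], -30],
    [[1.4, 5.3, -3.5], -30],
    [[1.4, 5.3, -3.5], -30],
  ],
)

```text
time_s: 11.15
tcp_pos: [0.5534, -0.171, 0.055]
ee_rot: [[0.819, 0.574, -0.015], [0.574, -0.819, -0.0], [-0.012, -0.008, -1.0]]
wrist_force: [0.1, 0.1, 0.3]
gripper_width: 1.0
```

```bash
python3 - <<'E'
from h import *
st()
for c in('top','scene'):
    im=r.capture(c);rect,w=slabfit(c,im);print(c,np.round(rect[1],1),rect[2],'board',tb(np.array(rect[0])/1000))
    b=np.array([tb(p) for p in w])
    print('x',np.percentile(b[:,0],[0,2,98,100]).round(1),'y',np.percentile(b[:,1],[0,2,98,100]).round(1))
    if c=='scene': cv2.imwrite('pics/e.png',cv2.resize(im[180:390,170:400,::-1],None,fx=2.8,fy=2.8))
E
```

```text
t 11.15 board mm [ -33.2 -124.5] z 55.0 Fb [0.08 0.1  0.31] yaw rel 29.77 M [-0.1  -0.09  0.05] w 1.0
top [  8.4 412.1] 0.05689583718776703 board [288.08917121 -86.87382541]
x [268.2 269.2 307.5 308.5] y [-292.2 -284.9  109.2  118.4]
scene [ 89.  152.9] 5.0177083015441895 board [  8.70769003 -75.06704748]
x [-36.  -35.9  52.8  53.2] y [-151.5 -151.3    1.4    1.4]
```

View pics/e.png

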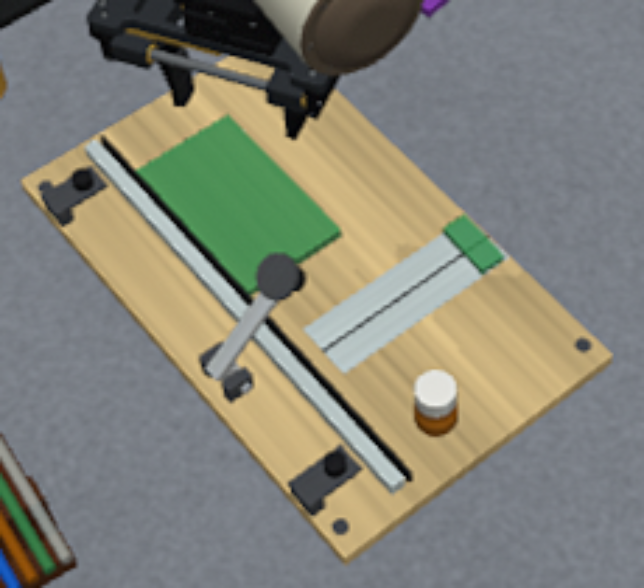

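The view shows the slab square against the lip, with the open gripper above its rear corner. I'll lower so one finger is outside the near edge and the other is outside the rear edge.

carry_out(
  steps=[
    [[0, 0, 1], 0],
    [[0, 0, 2], 0],
    [[0, 0, 2.8], 0],
    [[0, 0, 3.2], 0],
    [[0, 0, 3.4], 0],
    [[0, 0, 3.4], 0],
  ],
)

```text
time_s: 11.85
tcp_pos: [0.5526, -0.1707, 0.0207]
ee_rot: [[0.818, 0.575, -0.016], [0.575, -0.818, -0.001], [-0.013, -0.009, -1.0]]
wrist_force: [-0.5, 0.3, -0.6]
gripper_width: 1.0
```

```bash
python3 -c "
from h import *
st();goto(-27,-124.5,20.5,30)"
```

```text
t 11.85 board mm [ -33.9 -124.1] z 20.7 Fb [-0.45  0.31 -0.61] yaw rel 29.86 M [-0.06 -0.14  0.01] w 1.0
shift cm [0.58 0.38 0.01] twist -0.14
```

carry_out(
  steps=[
    [[0.17, 0.1, 0], 0],
    [[0.35, 0.2, 0], 0],
    [[0.48, 0.28, 0], 0],
    [[0.57, 0.33, 0], 0],
    [[0.65, 0.38, 0], 0],
    [[0.74, 0.43, 0], 0],
    [[0.83, 0.48, 0], 0],
    [[0.83, 0.48, 0], 0],
  ],
)

```text
time_s: 12.65
tcp_pos: [0.5623, -0.1698, 0.0205]
ee_rot: [[0.818, 0.575, -0.016], [0.575, -0.818, -0.001], [-0.013, -0.009, -1.0]]
wrist_force: [-0.9, 0.1, 1.0]
gripper_width: 1.001
```

```bash
python3 -c "
from h import *
st()"
```

```text
t 12.65 board mm [ -24.2 -124.1] z 20.5 Fb [-0.86  0.14  0.99] yaw rel 29.86 M [-0.03 -0.04 -0.04] w 1.0
```

carry_out(
  steps=[
    [[0.05, 0.03, 0], 0],
    [[0.1, 0.06, 0], 0],
    [[0.15, 0.09, 0], 0],
    [[0.19, 0.11, 0], 0],
    [[0.22, 0.13, 0], 0],
    [[0.22, 0.13, 0], 0],
  ],
)

```text
time_s: 13.25
tcp_pos: [0.5632, -0.1697, 0.0202]
ee_rot: [[0.818, 0.575, -0.019], [0.575, -0.818, -0.0], [-0.016, -0.011, -1.0]]
wrist_force: [-5.0, -1.8, 1.9]
gripper_width: 0.998
```

```bash
python3 -c "
from h import *
st()"
```

```text
t 13.25 board mm [ -23.2 -124.1] z 20.2 Fb [-5.19 -1.31  1.89] yaw rel 29.86 M [-0.17  1.55  0.25] w 1.0
```

carry_out(
  steps=[
    [[0.19, -0.06, 0], 0],
    [[0.26, -0.2, 0], 0],
    [[0.34, -0.32, 0], 0],
    [[0.41, -0.45, 0], 0],
    [[0.49, -0.58, 0], 0],
    [[0.56, -0.71, 0], 0],
    [[0.64, -0.84, 0], 0],
    [[0.71, -0.97, 0], 0],
    [[0.79, -1.1, 0], 0],
    [[0.86, -1.23, 0], 0],
  ],
)

```text
time_s: 14.25
tcp_pos: [0.5626, -0.1556, 0.0198]
ee_rot: [[0.818, 0.575, -0.021], [0.575, -0.818, -0.001], [-0.018, -0.011, -1.0]]
wrist_force: [-2.9, -5.3, -1.1]
gripper_width: 1.0
```

```bash
python3 -c "
from h import *
st()
rect,w=slabfit('scene');print(rect[1:],tb(np.array(rect[0])/1000))"
```

```text
t 14.25 board mm [ -22.5 -110. ] z 19.8 Fb [-3.36 -4.99 -1.15] yaw rel 29.86 M [-1.44  0.91  0.16] w 1.0
((90.68479919433594, 154.54669189453125), 5.324965953826904) [  8.67280844 -66.25419538]
```

carry_out(
  steps=[
    [[0.16, -0.02, -0.05], 0],
    [[0.26, -0.2, -0.05], 0],
    [[0.38, -0.41, -0.05], 0],
    [[0.51, -0.63, -0.05], 0],
    [[0.63, -0.84, -0.05], 0],
    [[0.76, -1.06, -0.05], 0],
    [[0.88, -1.28, -0.05], 0],
    [[1.01, -1.49, -0.05], 0],
    [[1.13, -1.71, -0.05], 0],
    [[1.26, -1.93, -0.05], 0],
    [[1.38, -2.14, -0.05], 0],
    [[1.51, -2.36, -0.05], 0],
    [[1.63, -2.57, -0.05], 0],
    [[1.76, -2.79, -0.05], 0],
    [[1.88, -3.01, -0.05], 0],
    [[2.01, -3.22, -0.05], 0],
    [[2.11, -3.4, -0.05], 0],
    [[2.2, -3.55, -0.05], 0],
    [[2.26, -3.65, -0.05], 0],
  ],
)

```text
time_s: 16.2
tcp_pos: [0.5591, -0.1134, 0.0198]
ee_rot: [[0.818, 0.575, -0.023], [0.575, -0.818, -0.002], [-0.02, -0.011, -1.0]]
wrist_force: [-3.1, -4.0, -1.3]
gripper_width: 1.001
```

```bash
python3 - <<'E'
from h import *
st()
im=r.capture('scene')
rect,w=slabfit('scene',im);print(rect[1:],tb(np.array(rect[0])/1000))
cv2.imwrite('pics/f.png',cv2.resize(im[230:330,230:350,::-1],None,fx=6,fy=6,interpolation=cv2.INTER_CUBIC))
E
```

```text
t 16.2 board mm [-22.2 -67.7] z 19.8 Fb [-3.43 -3.71 -1.29] yaw rel 29.87 M [-1.46  1.03  0.22] w 1.0
((89.68421173095703, 154.2681884765625), 5.7743425369262695) [  9.4954238  -24.03916596]
```

View pics/f.png

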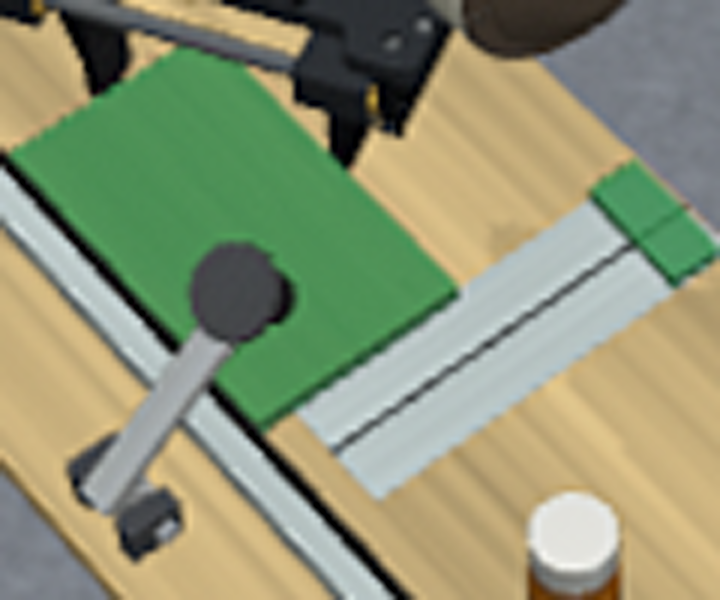

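The leading bottom edge runs from (265,428) to (460,298) in the crop, and the line from (337,452) to (632,245). I'll measure the gap by subpixel profiles across the edge and the line.

```bash
cat >> h.py <<'E'
from scipy.ndimage import map_coordinates
def gap(cam,lead,im=None,xs=(-25,-15,-5,5,15,25,32),line=70.5,hw=10):
    """profiles along board y on the board's top plane: slab's bottom front edge near `lead` (mm), scribed line near `line`"""
    im=(r.capture(cam) if im is None else im).astype(float)
    out=[]
    for bx in xs:
        def prof(y0,y1):
            y=np.arange(y0,y1,.2);P=np.array([np.append(BC+bx/1e3*EX+v/1e3*EY,.015) for v in y])
            u=proj(cam,P);return y,np.stack([map_coordinates(im[:,:,k],[u[:,1],u[:,0]],order=1) for k in range(3)],1)
        y,c=prof(lead-hw,lead+hw);g=c[:,1]-c[:,0]   # green excess drops at the edge
        h=(g[:8].mean()+g[-8:].mean())/2;i=np.nonzero(g>h)[0]
        e=y[i[-1]] if len(i) else np.nan
        y,c=prof(line-6,line+6);k=c.sum(1);w=np.clip(np.median(k)-k-20,0,None);l=(w*y).sum()/w.sum() if w.sum()>0 else np.nan
        out.append((bx,e,l))
    o=np.array(out);print('bx',o[:,0],'edge',o[:,1].round(1),'line',o[:,2].round(1),'gap',(o[:,2]-o[:,1]).round(1));return o
E
python3 - <<'E'
from h import *
P=np.array([(265,428),(460,298),(337,452),(632,245)],float)
w=ray('scene',(P+.5)/6-.5+[230,230],.015);print([tb(p).round(1).tolist() for p in w])
im=r.capture('scene');gap('scene',51,im)
T=r.capture('top');gap('top',51,T)
E
```

```text
[[48.3, 47.1], [-36.8, 48.2], [35.2, 70.7], [-98.0, 70.0]]
bx [-25. -15.  -5.   5.  15.  25.  32.] edge [45.8 46.6 46.  46.4 46.8 46.  47.6] line [70.2 69.3 69.7 69.6 69.6 69.9 69.9] gap [24.4 22.7 23.7 23.2 22.8 23.9 22.3]
bx [-25. -15.  -5.   5.  15.  25.  32.] edge [46.2 47.  49.  60.8 60.8 60.8 60.8] line [ nan 64.5 64.6 64.5 64.6 64.9 65.2] gap [ nan 17.5 15.6  3.7  3.8  4.1  4.4]
```

carry_out(
  steps=[
    [[0.2, 0.05, -0.04], 0],
    [[0.27, -0.08, -0.04], 0],
    [[0.35, -0.22, -0.04], 0],
    [[0.44, -0.38, -0.04], 0],
    [[0.53, -0.53, -0.04], 0],
    [[0.61, -0.68, -0.04], 0],
    [[0.69, -0.82, -0.04], 0],
    [[0.77, -0.96, -0.04], 0],
    [[0.85, -1.1, -0.04], 0],
    [[0.93, -1.24, -0.04], 0],
    [[1.0, -1.37, -0.04], 0],
    [[1.06, -1.47, -0.04], 0],
    [[1.11, -1.55, -0.04], 0],
  ],
)

```text
time_s: 17.65
tcp_pos: [0.5578, -0.0954, 0.0197]
ee_rot: [[0.818, 0.575, -0.026], [0.575, -0.818, -0.003], [-0.023, -0.012, -1.0]]
wrist_force: [-4.7, -5.6, 1.0]
gripper_width: 0.998
```

```bash
python3 - <<'E'
from h import *
st()
im=r.capture('scene');rect,w=slabfit('scene',im);print(rect[1:],tb(np.array(rect[0])/1000));gap('scene',64.5,im,hw=4)
gap('scene',64.5,im,hw=8)
cv2.imwrite('pics/g.png',cv2.resize(im[240:320,250:350,::-1],None,fx=7,fy=7,interpolation=cv2.INTER_CUBIC))
E
```

```text
t 17.65 board mm [-21.8 -49.6] z 19.7 Fb [-5.2  -5.13  0.97] yaw rel 29.88 M [-1.73  1.17  0.2 ] w 1.0
((90.17241668701172, 153.49456787109375), 5.338902473449707) [ 9.51723358 -6.2293341 ]
bx [-25. -15.  -5.   5.  15.  25.  32.] edge [63.9 64.5 64.5 64.7 64.3 64.3 64.5] line [68.  66.7 67.5 66.6 66.5 67.5 67. ] gap [4.1 2.2 3.  1.9 2.2 3.2 2.5]
bx [-25. -15.  -5.   5.  15.  25.  32.] edge [63.9 64.1 64.3 64.5 63.9 64.3 64.5] line [68.  66.7 67.5 66.6 66.5 67.5 67. ] gap [4.1 2.6 3.2 2.1 2.6 3.2 2.5]
```

View pics/g.png

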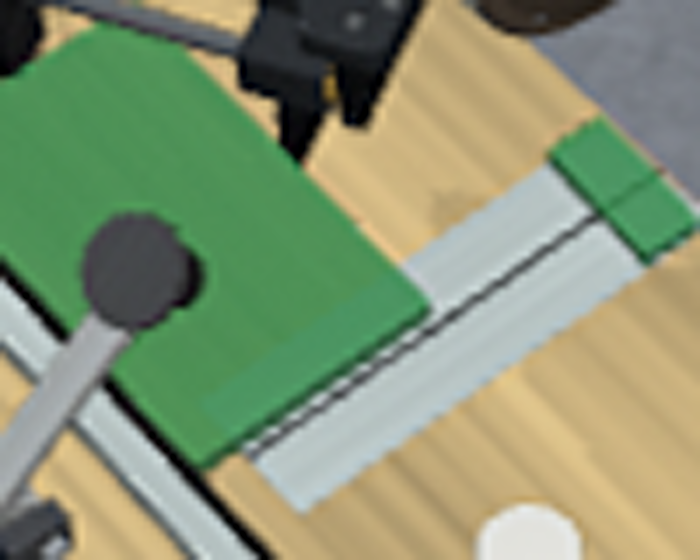

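carry_out(
  steps=[
    [[0.2, 0.05, -0.02], 0],
    [[0.25, -0.04, -0.02], 0],
    [[0.29, -0.12, -0.02], 0],
    [[0.33, -0.19, -0.02], 0],
    [[0.36, -0.25, -0.02], 0],
    [[0.37, -0.27, -0.02], 0],
  ],
)

```text
time_s: 18.3
tcp_pos: [0.5578, -0.0923, 0.0196]
ee_rot: [[0.818, 0.575, -0.03], [0.575, -0.818, -0.005], [-0.027, -0.013, -1.0]]
wrist_force: [-4.5, -7.1, 1.7]
gripper_width: 1.002
```

```bash
python3 - <<'E'
from h import *
st()
im=r.capture('scene');rect,w=slabfit('scene',im);print(rect[1:],tb(np.array(rect[0])/1000))
E
```

```text
t 18.3 board mm [-21.6 -46.6] z 19.6 Fb [-5.17 -6.63  1.69] yaw rel 29.88 M [-1.85  1.29  0.26] w 1.0
((90.42581176757812, 154.24501037597656), 5.276608467102051) [ 9.60418677 -3.04711434]
```

carry_out(
  steps=[
    [[-0.2, 0.05, 0], 0],
    [[-0.6, 0.16, 0], 0],
    [[-1.1, 0.29, 0], 0],
    [[-1.2, 0.3, -2], 0],
    [[-1.2, 0.3, -5], 0],
    [[-4, 2, -6], 8],
    [[-7, 4, -6], 16],
    [[-9.8, 6.3, -6], 24],
    [[-9.8, 6.3, -6], 30],
    [[-9.8, 6.3, -6], 30],
    [[-9.8, 6.3, -6], 30],
  ],
)

```text
time_s: 19.45
tcp_pos: [0.5163, -0.1999, 0.0816]
ee_rot: [[0.995, 0.092, -0.028], [0.091, -0.996, -0.005], [-0.028, 0.002, -1.0]]
wrist_force: [-0.7, 0.0, 0.2]
gripper_width: 1.0
```

```bash
cat >> h.py <<'E'
def topgap(im):
    "top view: slab's top edge on z=25 plane vs line on z=15 plane beyond it"
    for bx in(-25,-15,-5,5,15,25):
        def pr(y0,y1,z):
            y=np.arange(y0,y1,.2);P=np.array([np.append(BC+bx/1e3*EX+v/1e3*EY,z) for v in y]);u=proj('top',P)
            return y,np.stack([map_coordinates(im[:,:,k].astype(float),[u[:,1],u[:,0]],order=1) for k in range(3)],1)
        y,c=pr(45,80,.025);g=c[:,1]-c[:,0];i=np.nonzero(g>g[:20].mean()/2)[0]
        print(bx,'edge',y[i[-1]].round(1) if len(i) else None)
E
python3 - <<'E'
from h import *
st()
S=r.capture('scene');T=r.capture('top')
rect,w=slabfit('scene',S);print(rect[1:],tb(np.array(rect[0])/1000));gap('scene',67.5,S,hw=6)
gap('scene',67.5,S,xs=(-50,-60,-70,-80,-90))
topgap(T);gap('top',67.5,T,xs=(-50,-60,-70,-80,-90))
a=cv2.resize(S[240:320,250:350,::-1],None,fx=5,fy=5,interpolation=cv2.INTER_CUBIC)
b=cv2.resize(T[190:270,290:350,::-1],None,fx=5,fy=5,interpolation=cv2.INTER_CUBIC)
cv2.imwrite('pics/i.png',np.hstack([a,b]))
E
```

```text
t 19.45 board mm [ -72.7 -149.8] z 81.6 Fb [-0.71  0.1   0.19] yaw rel 0.0 M [ 0.   -0.1   0.02] w 1.0
((89.02931213378906, 153.012451171875), 5.5052337646484375) [ 8.65025059 -2.50129245]
bx [-25. -15.  -5.   5.  15.  25.  32.] edge [67.5 67.9 67.3 67.7 66.7 66.9 67.1] line [68.1 67.5 67.6 67.3 67.4 67.8 67.4] gap [ 0.6 -0.4  0.3 -0.4  0.7  0.9  0.3]
bx [-50. -60. -70. -80. -90.] edge [75.7 67.1 77.3 77.3 77.3] line [69.3 70.1 69.7 70.  69.8] gap [-6.4  3.  -7.6 -7.3 -7.5]
-25 edge 79.8
-15 edge 79.8
-5 edge 79.8
5 edge 79.8
15 edge 79.8
25 edge None
bx [-50. -60. -70. -80. -90.] edge [77.3 77.3 77.3 77.3 77.3] line [69.9 69.8 69.6 69.9 66.1] gap [ -7.4  -7.5  -7.7  -7.4 -11.2]
```

View pics/i.png

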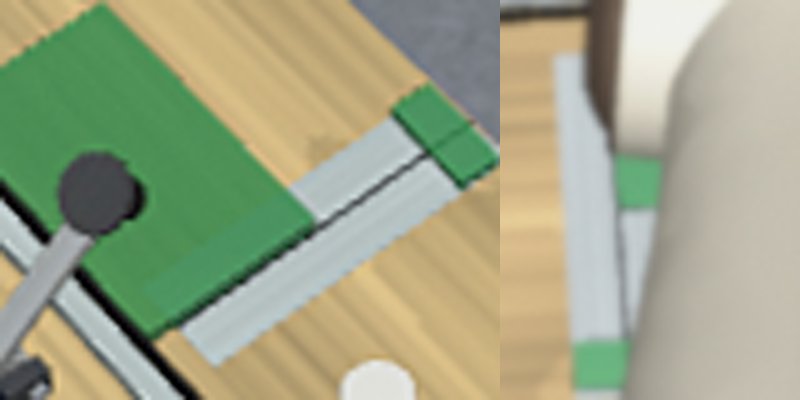

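carry_out(
  steps=[
    [[0.5, -4, 0], 0],
    [[0.8, -8, 0], 0],
    [[1, -12, 0.5], 0],
    [[1, -14.5, 1.5], 0],
    [[1, -14.5, 3.5], 0],
    [[1, -14.5, 5], 0],
    [[1, -14.5, 5.8], 0],
    [[1, -14.5, 6.1], 0],
    [[1, -14.5, 6.1], 0],
  ],
)

```text
time_s: 20.45
tcp_pos: [0.5113, -0.0543, 0.0198]
ee_rot: [[0.995, 0.092, -0.029], [0.092, -0.996, -0.005], [-0.029, 0.002, -1.0]]
wrist_force: [0.1, -0.3, 0.1]
gripper_width: 0.999
```

```bash
python3 -c "
from h import *
st()"
```

```text
t 20.45 board mm [-64.3  -4.4] z 19.8 Fb [ 0.08 -0.34  0.13] yaw rel 0.05 M [-0.05 -0.03 -0.06] w 1.0
```

carry_out(
  steps=[
    [[0.3, 0, 0], 0],
    [[0.6, 0, 0], 0],
    [[0.9, 0, -0.02], 0],
    [[1.1, 0, -0.03], 0],
    [[1.25, 0, -0.04], 0],
    [[1.35, 0, -0.04], 0],
    [[1.42, 0, -0.04], 0],
    [[1.5, 0, -0.04], 0],
    [[1.58, 0, -0.04], 0],
    [[1.64, 0, -0.04], 0],
    [[1.7, 0, -0.04], 0],
    [[1.7, 0, -0.04], 0],
  ],
)

```text
time_s: 21.65
tcp_pos: [0.527, -0.0529, 0.0196]
ee_rot: [[0.995, 0.092, -0.031], [0.092, -0.996, -0.005], [-0.032, 0.003, -0.999]]
wrist_force: [-4.3, -0.2, 3.1]
gripper_width: 1.005
```

```bash
python3 -c "
from h import *
st()"
```

```text
t 21.65 board mm [-48.6  -4.5] z 19.6 Fb [-4.33  0.2   3.08] yaw rel 0.03 M [ 0.04  0.93 -0.06] w 1.0
```

Pressing a little more to square it, then I'll move clear and look.

carry_out(
  steps=[
    [[0.1, 0, -0.02], 0],
    [[0.2, 0, -0.02], 0],
    [[0.3, 0, -0.02], 0],
    [[0.35, 0, -0.02], 0],
    [[0.35, 0, -0.02], 0],
    [[0.35, 0, -0.02], 0],
  ],
)

```text
time_s: 22.25
tcp_pos: [0.5271, -0.053, 0.0193]
ee_rot: [[0.995, 0.092, -0.039], [0.091, -0.996, -0.006], [-0.039, 0.003, -0.999]]
wrist_force: [-9.0, 1.3, 6.3]
gripper_width: 1.001
```

```bash
python3 -c "
from h import *
st()"
```

```text
t 22.25 board mm [-48.5  -4.6] z 19.3 Fb [-8.81  2.16  6.29] yaw rel -0.0 M [0.34 2.39 0.04] w 1.0
```

carry_out(
  steps=[
    [[-0.2, 0, 0], 0],
    [[-0.8, 0, 0], 0],
    [[-2, 0, 0], 0],
    [[-2.5, 0, -2], 0],
    [[-3, 0, -6], 0],
    [[-5, -4, -10], 0],
    [[-7, -9, -10], 0],
    [[-9, -14, -10], 0],
    [[-10, -19, -10], 0],
    [[-11, -24, -10], 0],
    [[-12, -29, -10], 0],
    [[-13, -34, -10], 0],
    [[-13.6, -39, -10], 0],
    [[-13.6, -44, -10], 0],
  ],
)

```text
time_s: 23.65
tcp_pos: [0.3564, 0.3557, 0.1238]
ee_rot: [[0.995, 0.093, -0.038], [0.092, -0.996, -0.005], [-0.038, 0.001, -0.999]]
wrist_force: [1.4, -0.5, 0.8]
gripper_width: 0.998
```

```bash
python3 - <<'E'
from h import *
st()
S=r.capture('scene');T=r.capture('top')
for c,I in(('scene',S),('top',T)):
    rect,w=slabfit(c,I);print(c,rect[1:],tb(np.array(rect[0])/1000))
gap('scene',67.5,S,hw=6)
topgap(T);gap('top',67.5,T,xs=(-50,-60,-70,-80))
a=cv2.resize(S[240:320,250:350,::-1],None,fx=4,fy=4,interpolation=cv2.INTER_CUBIC)
b=cv2.resize(T[190:270,295:395,::-1],None,fx=4,fy=4,interpolation=cv2.INTER_CUBIC)
cv2.imwrite('pics/j.png',np.hstack([a,b]))
E
```

```text
t 23.65 board mm [-181.1  418.1] z 123.8 Fb [ 1.31 -0.63  0.77] yaw rel 0.06 M [-0.03 -0.24  0.03] w 1.0
scene ((88.86799621582031, 153.1284637451172), 5.641788005828857) [ 8.73188101 -2.4753966 ]
top ((89.20240020751953, 146.09515380859375), 5.411944389343262) [ 7.71484798 -4.72743146]
bx [-25. -15.  -5.   5.  15.  25.  32.] edge [67.5 67.9 67.3 67.9 66.7 66.9 67.1] line [68.2 67.5 67.6 67.3 67.4 67.8 67.4] gap [ 0.7 -0.4  0.3 -0.6  0.7  0.9  0.3]
-25 edge 70.0
-15 edge 69.4
-5 edge 69.0
5 edge 69.2
15 edge 69.6
25 edge 69.2
bx [-50. -60. -70. -80.] edge [76.7 77.3 58.5 75.5] line [69.9 69.8 69.6 69.9] gap [-6.8 -7.5 11.1 -5.6]
```

View pics/j.png

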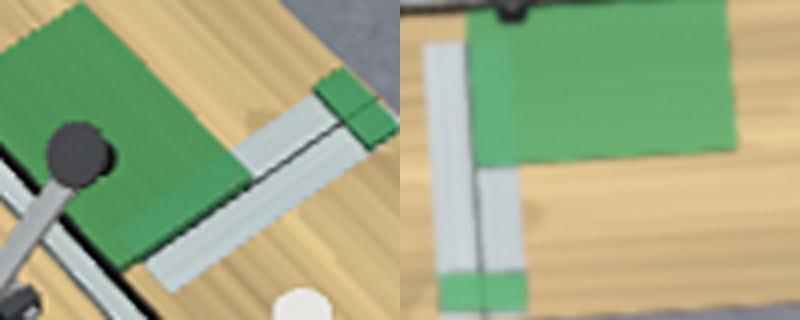

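The top view (right half) puts the slab's leading edge practically on the line; the scene view agrees to within about 2 mm. I'll do one blur-model fit in the top view to decide whether a nudge is needed.

```bash
python3 - <<'E'
from h import *
from scipy.special import erf
from scipy.optimize import least_squares
im=r.capture('top').astype(float)
y=np.arange(56,84,.5)
def prof(bx,z=.015):
    P=np.array([np.append(BC+bx/1e3*EX+v/1e3*EY,z) for v in y]);u=proj('top',P)
    return np.stack([map_coordinates(im[:,:,k],[u[:,1],u[:,0]],order=1) for k in range(3)],1)
# board-plane coordinates for both; slab-top edge shift due to parallax computed
st_=lambda a,s:.5*(1+erf((y-a)/(s*2**.5)))
free=np.mean([prof(b) for b in np.arange(-80,-48,2)],0)
def fm(p): return p[2:5]-p[5:8]*(st_(p[0]-1,p[1])-st_(p[0]+1,p[1]))[:,None]
f=least_squares(lambda p:(fm(p)-free).ravel(),[69.8,1.5,*free[0],100,100,100]).x
print('line',f[0].round(2),'blur',f[1].round(2),'strip',f[2:5].round(),'depth',f[5:8].round())
u=lambda v,z:proj('top',np.append(BC+v/1e3*EY,z))
for lo,hi in((-30,-12),(-12,5),(5,24)):
    s=np.mean([prof(b) for b in np.arange(lo,hi,2)],0)
    def m(p):
        g=1-st_(p[0],f[1]);e=p[0]
        a=max(e,f[0]-1);b=max(e,f[0]+1)
        return p[1:4]*g[:,None]+p[4:7]*(1-g)[:,None]-f[5:8]*(st_(a,f[1])-st_(b,f[1]))[:,None]
    best=min((least_squares(lambda p:(m(p)-s).ravel(),[e0,*s[0],*s[-1]]) for e0 in(67,68.5,69.8,71)),key=lambda q:q.cost)
    # board-plane pos -> slab-top plane pos
    uv=proj('top',np.append(BC+((lo+hi)/2e3)*EX+best.x[0]/1e3*EY,.015))
    print(lo,hi,'edge(plane)',best.x[0].round(2),'edge(z25)',tb(ray('top',uv,.025)[0])[1].round(2),'cost',round(best.cost))
E
```

```text
line 69.77 blur 2.03 strip [199. 208. 211.] depth [120. 127. 127.]
-30 -12 edge(plane) 69.37 edge(z25) 69.36 cost 246
-12 5 edge(plane) 69.1 edge(z25) 69.09 cost 59
5 24 edge(plane) 69.32 edge(z25) 69.31 cost 186
```

The edge sits 0.5 mm short of the line's centre, so within its 2 mm width and not past it. I'll leave it there. Next: shut the fingers and go above the hold-down button.

```bash
python3 -c "
from h import *
goto(52,45,130)
for d in r.place_of('scene','holddown_top')[:2]: print(d['confidence'],tb(d['centre']),d['centre'][2])
r.capture('top')
for d in r.place_of('top','holddown_top')[:2]+r.place_of('top','holddown')[:1]: print(d['confidence'],tb(d['centre']),d['centre'][2])"
```

```text
shift cm [23.04 37.49 -1.51] twist 0.22
0.97 [52.22945744 46.01395196] 0.1019
0.73 [49.37500994 43.36402188] 0.1021
0.8 [99.57594231 42.16552754] 0.0237
```

carry_out(
  steps=[
    [[2, 4, -2], 0],
    [[5, 8.5, -2], 0],
    [[8, 13, -2], 0],
    [[11, 17.5, -2], 0],
    [[14, 22, -2], 0],
    [[16.5, 26.5, -2], 0],
    [[19, 31, -2], 0],
    [[21, 35, -2], 0],
    [[23, 37.5, -2], 0],
    [[23, 37.5, -1.8], 0],
    [[23, 37.5, -1.5], 0],
    [[23, 37.5, -1.5], 0],
  ],
  gripper=-1,
)

```text
time_s: 25.2
tcp_pos: [0.6197, -0.0001, 0.1298]
ee_rot: [[0.995, 0.09, -0.041], [0.09, -0.996, -0.007], [-0.041, 0.003, -0.999]]
wrist_force: [-0.5, 0.7, -0.3]
gripper_width: 0.031
```

```bash
python3 -c "
from h import *
st();goto(51,45,115)"
```

```text
t 25.2 board mm [48.6 39.6] z 129.8 Fb [-0.48  0.74 -0.34] yaw rel -0.11 M [ 0.03 -0.09 -0.02] w 0.03
shift cm [ 0.3  -0.54  1.47] twist -0.11
```

carry_out(
  steps=[
    [[0.2, -0.3, 0.5], 0],
    [[0.23, -0.45, 1.0], 0],
    [[0.25, -0.45, 1.4], 0],
    [[0.25, -0.45, 1.7], 0],
    [[0.2, -0.45, 2.0], 0],
    [[0.1, -0.45, 2.2], 0],
    [[0.0, -0.45, 2.4], 0],
    [[-0.1, -0.45, 2.6], 0],
    [[-0.2, -0.45, 2.8], 0],
    [[-0.3, -0.45, 3.0], 0],
  ],
)

```text
time_s: 26.2
tcp_pos: [0.6154, 0.0039, 0.0998]
ee_rot: [[0.995, 0.09, -0.04], [0.089, -0.996, -0.006], [-0.04, 0.003, -0.999]]
wrist_force: [0.8, 0.3, 1.8]
gripper_width: 0.003
```

```bash
python3 - <<'E'
from h import *
st()
r.capture('scene')
for d in r.place_of('scene','holddown_top')[:1]: print(d['confidence'],tb(d['centre']),d['centre'][2])
E
```

```text
t 26.2 board mm [44.6 44. ] z 99.8 Fb [0.82 0.27 1.8 ] yaw rel -0.12 M [-0.03 -0.07 -0.01] w 0.0
0.54 [45.83907687 47.50493692] 0.096
```

carry_out(
  steps=[
    [[-0.23, 0, 0.24], 0],
    [[-0.46, 0, 0.48], 0],
    [[-0.68, 0, 0.72], 0],
    [[-0.87, 0, 0.98], 0],
    [[-1.06, 0, 1.25], 0],
    [[-1.25, 0, 1.52], 0],
    [[-1.42, 0, 1.8], 0],
    [[-1.59, 0, 2.08], 0],
    [[-1.75, 0, 2.36], 0],
    [[-1.89, 0, 2.65], 0],
    [[-2.03, 0, 2.94], 0],
    [[-2.16, 0, 3.24], 0],
    [[-2.27, 0, 3.5], 0],
    [[-2.35, 0, 3.72], 0],
    [[-2.43, 0, 3.94], 0],
    [[-2.5, 0, 4.1], 0],
  ],
)

```text
time_s: 27.9
tcp_pos: [0.5883, 0.0013, 0.0593]
ee_rot: [[0.995, 0.089, -0.041], [0.089, -0.996, -0.007], [-0.042, 0.003, -0.999]]
wrist_force: [-0.3, -0.1, 1.2]
gripper_width: 0.007
```

```bash
python3 - <<'E'
from h import *
st()
im=r.capture('scene')
for d in r.place_of('scene','holddown_top')[:1]: print(d['confidence'],tb(d['centre']),d['centre'][2])
E
```

```text
t 27.9 board mm [17.4 43.9] z 59.3 Fb [-0.29 -0.12  1.17] yaw rel -0.12 M [-0.04  0.18 -0.  ] w 0.01
0.64 [15.69957435 47.36215119] 0.0601
```

carry_out(
  steps=[
    [[-0.05, 0, 0.2], 0],
    [[-0.08, 0, 0.4], 0],
    [[-0.1, 0, 0.55], 0],
    [[-0.12, 0, 0.7], 0],
    [[-0.13, 0, 0.8], 0],
    [[-0.14, 0, 0.9], 0],
    [[-0.14, 0, 0.95], 0],
  ],
)

```text
time_s: 28.7
tcp_pos: [0.5862, 0.0011, 0.0499]
ee_rot: [[0.995, 0.09, -0.042], [0.089, -0.996, -0.007], [-0.042, 0.003, -0.999]]
wrist_force: [-1.9, 0.1, 4.4]
gripper_width: 0.006
```

```bash
python3 - <<'E'
from h import *
st()
E
```

```text
t 28.7 board mm [15.3 43.8] z 49.9 Fb [-1.85  0.23  4.45] yaw rel -0.12 M [ 0.04  0.72 -0.03] w 0.01
```

carry_out(
  steps=[
    [[0, 0, 0.07], 0],
    [[0, 0, 0.14], 0],
    [[0, 0, 0.21], 0],
    [[0, 0, 0.28], 0],
    [[0, 0, 0.35], 0],
  ],
)

```text
time_s: 29.2
tcp_pos: [0.5856, 0.001, 0.0475]
ee_rot: [[0.995, 0.09, -0.043], [0.09, -0.996, -0.007], [-0.043, 0.003, -0.999]]
wrist_force: [-6.0, 0.9, 11.3]
gripper_width: 0.007
```

```bash
python3 - <<'E'
from h import *
st()
E
```

```text
t 29.2 board mm [14.7 43.8] z 47.5 Fb [-5.88  1.43 11.29] yaw rel -0.1 M [ 0.21  1.67 -0.02] w 0.01
```

carry_out(
  steps=[
    [[-0.05, 0, 0.1], 0],
    [[-0.1, 0, 0.2], 0],
    [[-0.1, 0, 0.2], 0],
    [[-0.1, 0, 0.2], 0],
    [[-0.1, 0, 0.2], 0],
    [[-0.1, 0, 0.2], 0],
    [[-0.1, 0, 0.2], 0],
    [[-0.1, 0, 0.2], 0],
  ],
)

```text
time_s: 30.0
tcp_pos: [0.5854, 0.001, 0.0471]
ee_rot: [[0.995, 0.091, -0.04], [0.09, -0.996, -0.007], [-0.041, 0.003, -0.999]]
wrist_force: [-3.2, 0.6, 8.9]
gripper_width: 0.007
```

```bash
python3 - <<'E'
from h import *
st()
E
```

```text
t 30.0 board mm [14.5 43.8] z 47.1 Fb [-3.15  0.89  8.94] yaw rel -0.05 M [0.1  0.86 0.04] w 0.01
```

carry_out(
  steps=[
    [[0, 0, -0.3], 0],
    [[0, 0, -1], 0],
    [[0, 0, -2.5], 0],
    [[0, 0, -5], 0],
    [[0, 0, -8], 0],
    [[-2, -4, -9], 0],
    [[-4, -8, -9], 0],
    [[-6, -12, -9], 0],
    [[-9, -16, -9], 0],
    [[-12, -20, -9], 0],
    [[-14, -24, -9], 0],
    [[-16, -28, -9], 0],
    [[-18, -32, -9], 0],
    [[-20, -36, -9], 0],
    [[-20, -38, -9], 0],
    [[-20, -38, -9], 0],
  ],
)

```text
time_s: 31.6
tcp_pos: [0.3556, 0.3648, 0.144]
ee_rot: [[0.995, 0.094, -0.039], [0.094, -0.996, -0.006], [-0.04, 0.002, -0.999]]
wrist_force: [0.7, -0.8, 0.1]
gripper_width: 0.005
```

```bash
python3 - <<'E'
from h import *
st()
S=r.capture('scene');T=r.capture('top')
for c,I in(('scene',S),('top',T)):
    rect,w=slabfit(c,I);print(c,rect[1:],tb(np.array(rect[0])/1000))
gap('scene',67.5,S,hw=6);topgap(T);gap('top',67.5,T,xs=(-50,-60,-70,-80))
for c in('scene','top'):
  for t in('holddown_top','jar','offcut'):
    for d in r.place_of(c,t)[:1]: print(c,t,round(d['confidence'],2),np.round(d['centre'],4),tb(d['centre']).round(1))
a=cv2.resize(S[210:330,220:350,::-1],None,fx=3,fy=3,interpolation=cv2.INTER_CUBIC)
b=cv2.resize(T[160:280,290:420,::-1],None,fx=3,fy=3,interpolation=cv2.INTER_CUBIC)
cv2.imwrite('pics/k.png',np.hstack([a,b]))
E
```

```text
t 31.6 board mm [-181.1  427.1] z 144.0 Fb [ 0.65 -0.87  0.15] yaw rel 0.14 M [-0.02 -0.09 -0.05] w 0.01
scene ((88.90985107421875, 153.012451171875), 5.505213737487793) [ 8.59034513 -2.50154172]
top ((89.20240020751953, 145.94309997558594), 5.411944389343262) [ 7.7146634  -4.65139675]
bx [-25. -15.  -5.   5.  15.  25.  32.] edge [67.3 67.9 67.3 67.7 66.7 66.9 67.3] line [68.1 67.5 67.6 67.3 67.4 67.8 67.4] gap [ 0.8 -0.4  0.3 -0.4  0.7  0.9  0.1]
-25 edge 70.0
-15 edge 69.4
-5 edge 69.0
5 edge 79.8
15 edge 79.8
25 edge 79.8
bx [-50. -60. -70. -80.] edge [77.3 63.3 77.3 77.3] line [69.9 69.8 69.6 69.9] gap [-7.4  6.5 -7.7 -7.4]
scene holddown_top 0.73 [0.5873 0.0012 0.0524] [16.4 43.9]
scene offcut 0.79 [0.4605 0.0142 0.0129] [-108.7   68.4]
top holddown_top 0.85 [5.885e-01 2.000e-04 4.870e-02] [17.5 42.8]
top jar 0.77 [0.5691 0.1239 0.0131] [  9.5 167.7]
top offcut 0.59 [0.5669 0.1213 0.0175] [  7.1 165.3]
```

View pics/k.png

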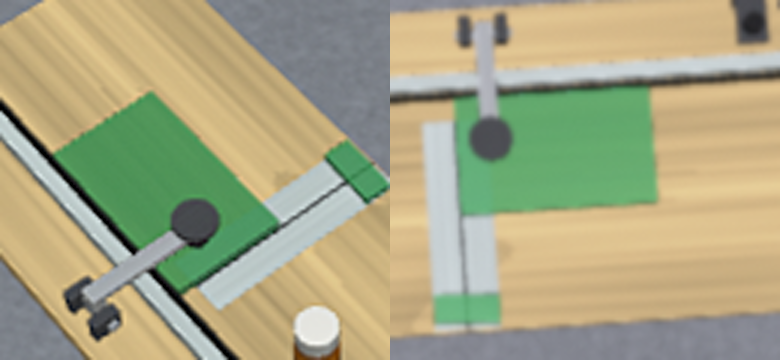

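The final picture shows the hold-down level with its button at (195,221) / (490,138), the slab flush against the lip, its leading edge on the line, and the jar and offcut where they were. Handing in.

```bash
python3 -c "
from h import *
print(r.finish_job())"
```

```text
the job is handed in; nothing more can be done
None
```

The job is done and handed in, at about 32 s on the robot's clock; the hand-in gave no verdict.

**What I did**
- **Press on the lip:** I pushed the slab square onto the lip with both open fingers and held it there for about 1 s, at about 10 N sideways force on the tool.
- **Slide:** I slid it about 70 mm along the fence, with one finger on the near edge keeping it on the lip and the other pushing the rear edge. I then re-pressed it lightly at up to about 9 N.
- **Hold-down:** I brought the hold-down along its arc and pressed it onto the glass for about 1 s, with 9–11 N vertical force. I lifted off and left it down.

**Last checks**
- **Line:** before the hold-down was pressed, the top camera put the leading edge at 69.3 mm and the line's centre at 69.8 mm. That is within the 2 mm line and not past it, and the slab did not measurably move afterwards.
- **Disagreement:** the scene camera's profile read the edge about 2.5 mm short. I gave it less weight because the slab's dark front face merges with the line in that view. Estimates from the slab's centre and rear edge ranged from on the line to about 0.5 mm past it.
- **Lip:** the slab is square to the fence within about 0.3° and looks flush against the lip. Its remaining pressure on the lip is inferred from the forces and friction, not measured directly.
- **Hold-down:** its button reads 49–52 mm high, which matches level (50 mm).
- **Other things on the bench:** the jar and offcut are where they were, within the networks' accuracy. The top view's offcut query pointed at the jar, so I disregarded it. I did not re-measure the remaining bystanders.

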